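Sweep the offcuts into the scrap bay

ROBOT

A 7-joint arm with a two-finger parallel gripper is mounted at the origin on a cart in front of the work surface, level with it; the furniture and walls round the work are solid. World frame = base frame: x ahead of the robot, y to its left, z up, the work surface at z = 0. Lengths are in m, angles in rad, forces in N, time in s.
With the tool pointing down it reaches from about 0.425 to 0.825 m from the base axis. Payload 3.6 kg.
Tool frame: the origin (TCP) lies at the very end of the fingers, on their centre line; the grasp point (between the pads) lies 19 mm behind it (grip_depth is the distance from the TCP to the grasp point, in m); z points along the fingers, y is the line along which they close (so a half turn about z gives the same grasp; the last joint's range is limited). The gripper opens to 85 mm and grips with 20 to 120 N. Pads are 22 mm wide; open, the fingers measure 114 mm over their backs; the gripper's body (76 mm by 85 mm) begins 54 mm behind the grasp point. The pads swing forward as they close: fully open they stand 13 mm farther back than shut.
Start: joints at [-1.312, 0.615, -0.013, 1.423, 0.008, 1.103, -0.04], TCP at [0.183, 0.624, 0.231] pointing down, gripper open.
Joint ranges: [-3.12, 3.12], [-0.3, 2.06], [-1.34, 1.32], [0.26, 2.42], [-1.36, 4.5], [0.01, 1.98], [-2.84, 2.84]. Speed limits (rad/s): [2.79, 2.79, 3.14, 3.14, 3.14, 3.14, 3.14].

INTERFACE

Orientations are given as a unit quaternion [x, y, z, w].
In Python, from bench import * gives the robot as it stands.
- The arm moves only by the tool apply_moves, never from a script. Its argument "steps" is one flat list of numbers, 5 for each row, row after row: the shift along the tool's x, y, z in cm, then the turn about the tool's z in rad, then the closure, from 0 (fully open) to 1 (shut). In form: [dx, dy, dz, roll, fingers, dx, dy, dz, roll, fingers, ...]. A call has exactly 10 rows; each row shifts and turns the commanded pose from where the row before left it, along the tool's axes as they then stand; what a row does not reach is not made up. A row lasts 1/8 s, in which the tool goes at most 62.5 mm and 10.7 degrees, less where a joint would pass 70% of its speed; a pose out of reach is approached as far as the arm can. A call with a gripper value outside its range is refused whole. The fingers move at their own pace and stop on an object; "force" is the grip in N (left out, the last holds). Time passes only in rows, so rows that do not move let the fingers close, or fill a call up. It gives the time, the measured TCP pose, the force, the opening and the grip force at its end, in the units of the state.
- observe(): the state, without advancing time (a new reading comes with each control period).
- get_image(name): name is "side" or "top" or "wrist"; returns the picture (400x640x3 uint8, red, green, blue); there is no depth.
- camera_params(name): a dict with "mtx" (3x3 intrinsics, pixels), "k1" (the pictures are not rectified: a ray, as slopes to the right and down, at radius r is drawn at 1 + k1 r^2 times it, then the intrinsics apply), "extrinsics" (4x4, takes a point from camera to world coordinates). Camera axes: x right, y down, z forward; pixel columns grow to the right and rows downward; lengths in m; the calibration is good to about 2 mm. A picture is of the moment at which its call begins: read the wrist's pose just before it. camera_params takes no time and is no camera call; for the wrist camera it gives the pose at the moment of the call.
- sign_off(): hands the job in; it is judged then, once.
The state is a dict: "clock": time; "joint_positions": joint angles; "qvel": joint speeds; "joint_efforts": joint torques, N m; "tcp_pos": TCP position; "orientation": TCP orientation; "force": force on the tool from outside, world axes, zero at the start; "moment": the same for the moment, N m; "width": finger opening in m; "finger_force": force on a finger pad.
Only numpy, scipy, OpenCV 4.12 (cv2) and the standard library are available. Lean on these libraries where they do the work, as an engineer would, in place of code of your own. Each camera call takes 0.05 s, during which the arm holds its last target. There are 200 camera calls.

TASK

Clear the bench: sweep the three loose pine offcuts across the bench top with the fingers into the three-sided scrap bay, so that every one lies flat wholly inside and none sticks out past the open front. Only push them along the bench; do not lift them or tip them up, and leave the jar, the screw box and the tape roll where they are.

Things in the scene. Friction and masses are not known exactly. Their poses are not given: they have to be found in the camera images.
- scrap_bay: Three-sided bay of pale pine battens (18 mm thick, 42 mm high) fixed on the bench left of the offcuts: two sides and a back, open front towards the offcuts, no floor. Inside 300 mm wide, 200 mm deep. Origin: bench surface, middle of the open front. y points into the bay (back wall at y = 200 mm), x along the front (side walls inside at x = -150 and +150 mm). Place and turn vary.
- thick_offcut: Thick rectangular pine offcut, 51 x 98 x 38 mm (x, y, z), about 81 g, loose, lying on the bench. Origin: centre of its underside; z up.
- thick_offcut_corner0 (a point): Corner of the underside of thick_offcut, at x = +25.5, y = +49 mm from its origin.
- thick_offcut_corner1 (a point): Corner of the underside of thick_offcut, at x = -25.5, y = +49 mm from its origin.
- thick_offcut_corner2 (a point): Corner of the underside of thick_offcut, at x = -25.5, y = -49 mm from its origin.
- thick_offcut_corner3 (a point): Corner of the underside of thick_offcut, at x = +25.5, y = -49 mm from its origin.
- square_offcut_a: Flat square pine offcut (one of two alike), 77 x 77 x 20 mm (x, y, z), about 49 g, loose, lying on the bench. Origin: centre of its underside; z up.
- square_offcut_a_corner0 (a point): Corner of the underside of square_offcut_a, at x = +38.5, y = +38.5 mm from its origin.
- square_offcut_a_corner1 (a point): Corner of the underside of square_offcut_a, at x = -38.5, y = +38.5 mm from its origin.
- square_offcut_a_corner2 (a point): Corner of the underside of square_offcut_a, at x = -38.5, y = -38.5 mm from its origin.
- square_offcut_a_corner3 (a point): Corner of the underside of square_offcut_a, at x = +38.5, y = -38.5 mm from its origin.
- square_offcut_b: Flat square pine offcut (one of two alike), 77 x 77 x 20 mm (x, y, z), about 49 g, loose, lying on the bench. Origin: centre of its underside; z up.
- square_offcut_b_corner0 (a point): Corner of the underside of square_offcut_b, at x = +38.5, y = +38.5 mm from its origin.
- square_offcut_b_corner1 (a point): Corner of the underside of square_offcut_b, at x = -38.5, y = +38.5 mm from its origin.
- square_offcut_b_corner2 (a point): Corner of the underside of square_offcut_b, at x = -38.5, y = -38.5 mm from its origin.
- square_offcut_b_corner3 (a point): Corner of the underside of square_offcut_b, at x = +38.5, y = -38.5 mm from its origin.
- nail_jar: Glass jar of nails with a yellow screw lid, 70 mm across, 97 mm high, standing behind the offcuts; to be left alone. Origin: centre of its underside.
- screw_box: Closed carton of screws, 76 x 98 x 34 mm, lying behind and to the right of the offcuts; to be left alone. Origin: centre of its underside.
- masking_tape: Roll of masking tape lying flat, 98 mm across, 25 mm high, in front and to the right of the offcuts; to be left alone. Origin: centre of its underside.

How it is judged:
At the end, for the whole second after the job is handed in: All four corners of each of the three offcuts are behind the open front of the bay (they may stick out by at most 5 mm), the offcuts are between its walls, flat on the bench (within 6 mm and 0.1 rad) and at rest (y of each of thick_offcut_corner0, thick_offcut_corner1, thick_offcut_corner2, thick_offcut_corner3, square_offcut_a_corner0, square_offcut_a_corner1, square_offcut_a_corner2, square_offcut_a_corner3, square_offcut_b_corner0, square_offcut_b_corner1, square_offcut_b_corner2, square_offcut_b_corner3 in the frame of scrap_bay above -0.005 m and y of each of thick_offcut, square_offcut_a, square_offcut_b in the frame of scrap_bay below 0.2 m and x of thick_offcut in the frame of scrap_bay between -0.15 and 0.15 m and height (world z) of each of thick_offcut, square_offcut_a, square_offcut_b below 0.006 m and angle between each of thick_offcut, square_offcut_a, square_offcut_b's own z axis and vertical below 0.1 rad and linear speed of each of thick_offcut, square_offcut_a, square_offcut_b below 0.01 m/s and x of square_offcut_a in the frame of scrap_bay between -0.15 and 0.15 m and x of square_offcut_b in the frame of scrap_bay between -0.15 and 0.15 m); the robot touches nothing.
It fails at once if an offcut is lifted off the bench (the centre of its underside over 15 mm up) (height (world z) of any of thick_offcut, square_offcut_a, square_offcut_b above 0.015 m).
It fails at once if an offcut is tipped up by more than 0.35 rad (angle between any of thick_offcut, square_offcut_a, square_offcut_b's own z axis and vertical above 0.35 rad).
It fails at once if the jar, screw box or tape roll is shifted by over 20 mm (distance of any of nail_jar, screw_box, masking_tape from where it was at the start of the episode above 0.02 m).
It fails at once if the jar, screw box or tape roll is tipped by over 0.3 rad (angle between any of nail_jar, screw_box, masking_tape's own z axis and vertical above 0.3 rad).
It also fails if it takes over 72 s, if anything falls off the work surface, if the arm or the gripper's body presses on something with over 40 N, if the wrist force passes 120 N, or if a joint passes its speed limit or range.

## Working session

There is one attempt and no reset: what is moved stays moved. The work goes in short steps, Python scripts to look and compute and a tool call to move; the robot and the scene stay as the last step left them, time stands still between calls to the robot, and variables do not carry over. Pictures are saved under pics/ and viewed, at most 10 in all, crops included, and the job is handed in when it is done.

Besides the shell and the picture viewer there is one more tool, called after ">>>" as name(argument=value, ...) on one line, values as JSON. apply_moves: Moves the arm, as the interface text tells. Its arguments: {"type":"object","properties":{"steps":{"type":"array","items":{"type":"number"}},"force":{"type":"number"}},"required":["steps"]}

```bash
mkdir -p pics; python3 - <<'E'
from bench import *
import cv2
o=observe();print(o['clock'],o['tcp_pos'],o['orientation'],o['width'])
for n in('top','side'):
    cv2.imwrite(f'pics/{n}0.png',get_image(n)[:,:,::-1]);p=camera_params(n);print(p)
E
```

```text
0.0 [0.18302385 0.62288217 0.23013043] [ 1.42367549e-01  9.89812993e-01 -1.30115908e-03 -1.63629818e-04] 0.08539809845633647
{'mtx': array([[435.09169428,   0.        , 322.65041208],
       [  0.        , 435.09169428, 195.6879899 ],
       [  0.        ,   0.        ,   1.        ]]), 'k1': -0.08750288729151755, 'extrinsics': array([[ 1.53779195e-02, -9.91404646e-01,  1.29924389e-01,
         4.14547597e-01],
       [-9.99879570e-01, -1.55190080e-02, -7.34974642e-05,
        -1.21468555e-01],
       [ 2.08916337e-03, -1.29907612e-01, -9.91523902e-01,
         1.03918426e+00],
       [ 0.00000000e+00,  0.00000000e+00,  0.00000000e+00,
         1.00000000e+00]])}
{'mtx': array([[419.61763609,   0.        , 325.23795166],
       [  0.        , 419.61763609, 197.1804845 ],
       [  0.        ,   0.        ,   1.        ]]), 'k1': 0.0017641642647167298, 'extrinsics': array([[ 0.95471161, -0.19286986,  0.22655452,  0.33194561],
       [-0.29741922, -0.59760442,  0.74458765, -0.8216948 ],
       [-0.00821853, -0.77824815, -0.62790308,  0.62832409],
       [ 0.        ,  0.        ,  0.        ,  1.        ]])}
```

View pics/top0.png

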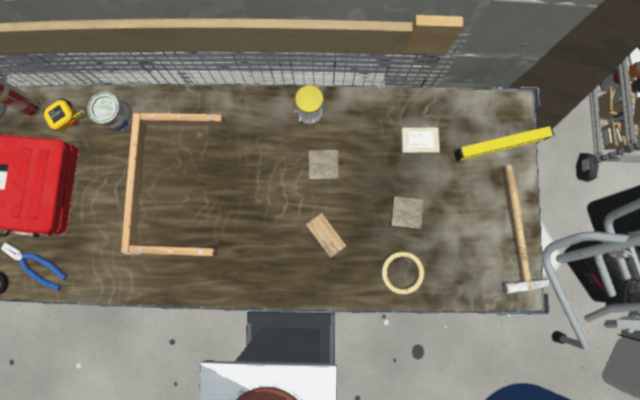

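The top view shows the bay at left, pixels (125–220, 115–255), with its open front facing right. The squares are at (323,164) and (407,212), the thick offcut at (326,235), the jar at (309,100), the box at (420,139) and the tape at (403,272). I'll enlarge it for the corners.

```bash
cat > h.py <<'E'
from bench import *
import cv2, numpy as np
def p2w(pts,z,n='top'):
    c=camera_params(n);K=c['mtx'];E=np.array(c['extrinsics'])
    u=cv2.undistortPoints(np.array(pts,float).reshape(-1,1,2),K,np.array([c['k1'],0,0,0,0.]))[:,0]
    d=np.c_[u,np.ones(len(u))]@E[:3,:3].T
    z=np.broadcast_to(z,len(u))
    return E[:3,3]+d*((z-E[2,3])/d[:,2])[:,None]
def crop(img,x0,y0,x1,y1,s,name):
    cv2.imwrite(name,cv2.resize(img[y0:y1,x0:x1,::-1],None,fx=s,fy=s,interpolation=cv2.INTER_CUBIC))
E
python3 - <<'E'
from h import *
i=get_image('top')
crop(i,290,80,450,200,5,'pics/a.png');crop(i,290,180,450,300,5,'pics/b.png')
crop(i,110,100,240,270,3.5,'pics/c.png')
E
```

```text
(no output)
```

View pics/a.png

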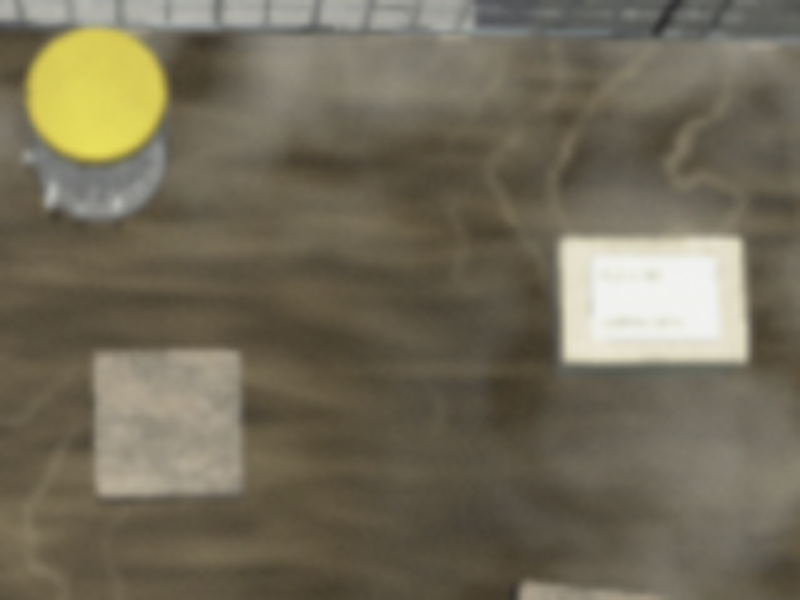

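View pics/b.png

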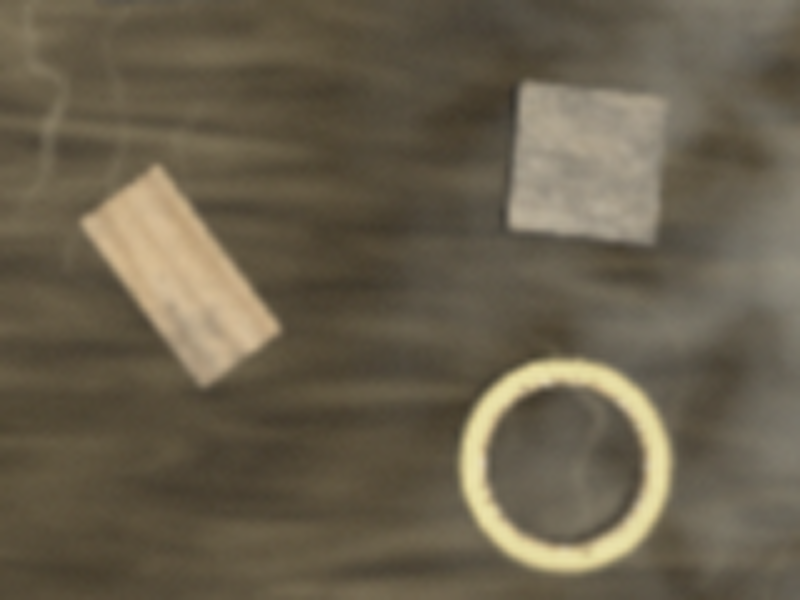

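View pics/c.png

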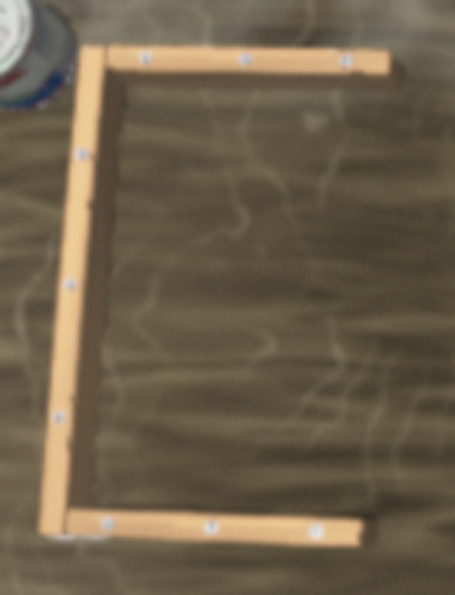

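Crop a shows square A with corners at about (93,351), (241,351), (242,495), (96,495), along with the jar and box. Crop b shows square B at (521,80), (666,99), (655,243), (508,229), the thick offcut at (157,164), (283,328), (205,387), (80,222), and the tape centred at (566,465). Crop c shows the bay's inner corners at (390,74), (103,70), (68,510), (361,520).

```bash
python3 - <<'E'
from h import *
np.set_printoptions(precision=4,suppress=True)
f=lambda P,s,o,z:p2w((np.array(P,float)+.5)/s-.5+np.array(o),z)[:,:2]
A=f([(93,351),(241,351),(242,495),(96,495)],5,(290,80),.02)
B=f([(521,80),(666,99),(655,243),(508,229)],5,(290,180),.02)
T=f([(157,164),(283,328),(205,387),(80,222)],5,(290,180),.038)
tape=f([(566,465),(460,465),(566,358)],5,(290,180),.025)
jar=f([(97,95),(167,95)],5,(290,80),.097)
box=f([(558,236),(746,236),(749,364),(561,364)],5,(290,80),.034)
bay=f([(390,74),(103,70),(68,510),(361,520)],3.5,(110,100),.042)
for n,q in dict(A=A,B=B,T=T,tape=tape,jar=jar,box=box,bay=bay).items():
    print(n,q.mean(0).round(4),'sides',np.linalg.norm(np.roll(q,-1,0)-q,axis=1),'\n',q)
E
```

```text
A [ 0.6241 -0.1217] sides [0.071  0.0701 0.0694 0.0701] 
 [[ 0.6585 -0.0852]
 [ 0.6597 -0.1562]
 [ 0.5896 -0.1574]
 [ 0.5885 -0.088 ]]
B [ 0.5122 -0.3215] sides [0.0696 0.0686 0.0698 0.071 ] 
 [[ 0.5509 -0.2901]
 [ 0.5429 -0.3592]
 [ 0.4746 -0.3531]
 [ 0.4803 -0.2836]]
T [ 0.4558 -0.1302] sides [0.095  0.0447 0.0948 0.0444] 
 [[ 0.5068 -0.1183]
 [ 0.4322 -0.1772]
 [ 0.4049 -0.1419]
 [ 0.4794 -0.0833]]
tape [ 0.3873 -0.2932] sides [0.0492 0.0701 0.0492] 
 [[ 0.3711 -0.3096]
 [ 0.3705 -0.2603]
 [ 0.4203 -0.3097]]
jar [ 0.759  -0.1031] sides [0.0316 0.0316] 
 [[ 0.7588 -0.0873]
 [ 0.7593 -0.1189]]
box [ 0.685  -0.3525] sides [0.091  0.063  0.0902 0.0627] 
 [[ 0.7154 -0.3069]
 [ 0.7175 -0.3979]
 [ 0.6545 -0.3977]
 [ 0.6527 -0.3076]]
bay [0.5716 0.2251] sides [0.2006 0.3011 0.1974 0.3014] 
 [[0.7213 0.1231]
 [0.7231 0.3237]
 [0.422  0.3256]
 [0.42   0.1281]]
```

Sizes and spans agree: the bay is 0.301 × 0.20 and the tape radius is 49 mm. The offcuts measure slightly small because of rounded edges, but their centres are good. First I'll turn the tool so its x points along world +y, and partly close the fingers.

>>> apply_moves(steps=[0,0,0,0.16,0.3,0,0,0,0.16,0.3,0,0,0,0.16,0.3,0,0,0,0.16,0.3,0,0,0,0.16,0.3,0,0,0,0.16,0.3,0,0,0,0.16,0.3,0,0,0,0.164,0.3,0,0,0,0,0.3,0,0,0,0,0.3])

```text
clock: 1.4
tcp_pos: [0.1831, 0.6235, 0.231]
orientation: [0.706, 0.708, -0.0, 0.0]
force: [-0.2, 0.3, -0.5]
width: 0.0597
finger_force: 0.0
```

>>> apply_moves(steps=[-4.9,2.45,0,0,0.3,-4.9,2.45,0,0,0.3,-4.9,2.45,0,0,0.3,-4.9,2.45,0,0,0.3,-4.9,2.45,0,0,0.3,-4.9,2.45,0,0,0.3,-4,3,0,0,0.3,-4,3,0,0,0.3,-4,2,0,0,0.3,-4,2,0,0,0.3])

```text
clock: 2.65
tcp_pos: [0.4315, 0.1685, 0.2316]
orientation: [0.706, 0.708, 0.0, 0.0]
force: [0.8, 0.1, 0.6]
width: 0.0599
finger_force: 0.0
```

>>> apply_moves(steps=[-5,0.5,0,0,0.3,-5,0.5,0,0,0.3,-5,0.5,0,0,0.3,-5,0.5,0,0,0.3,-5,0.5,0,0,0.3,-5,0.5,0,0,0.3,-5,0.4,0,0,0.3,-4.4,0.3,0,0,0.3,0,0,3,0,0.3,0,0,3,0,0.3])

```text
clock: 3.9
tcp_pos: [0.4683, -0.2251, 0.1709]
orientation: [0.707, 0.708, 0.0, 0.001]
force: [-0.5, 1.3, -0.8]
width: 0.0597
finger_force: 0.0
```

>>> apply_moves(steps=[0,0,4,0,0.3,0,0,4,0,0.3,0,0,4,0,0.3,0,0,2,0,0.3,0,0,1,0,0.3,0,0,0.5,0,0.3,0,0,0.5,0,0.3,0,0,0.3,0,0.3,0,0,0,0,0.3,0,0,0,0,0.3])

```text
clock: 5.15
tcp_pos: [0.4683, -0.2242, 0.0086]
orientation: [0.707, 0.708, 0.0, 0.0]
force: [0.5, 0.6, 0.5]
width: 0.0597
finger_force: 0.0
```

>>> apply_moves(steps=[0,0,0.4,0,0.3,1.5,0,0,0,0.3,1.5,0,0,0,0.3,1.5,0,0,0,0.3,1.5,0,0,0,0.3,1.5,0,0,0,0.3,1.5,0,0,0,0.3,1.5,0,0,0,0.3,1.5,0,0,0,0.3,0,0,0,0,0.3])

```text
clock: 6.4
tcp_pos: [0.468, -0.1021, 0.0042]
orientation: [0.706, 0.708, 0.0, -0.001]
force: [-0.1, -0.1, 0.3]
width: 0.06
finger_force: 0.0
```

```bash
python3 - <<'E'
from h import *
crop(get_image('top'),120,90,440,300,2.5,'pics/d.png')
E
```

```text
(no output)
```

View pics/d.png

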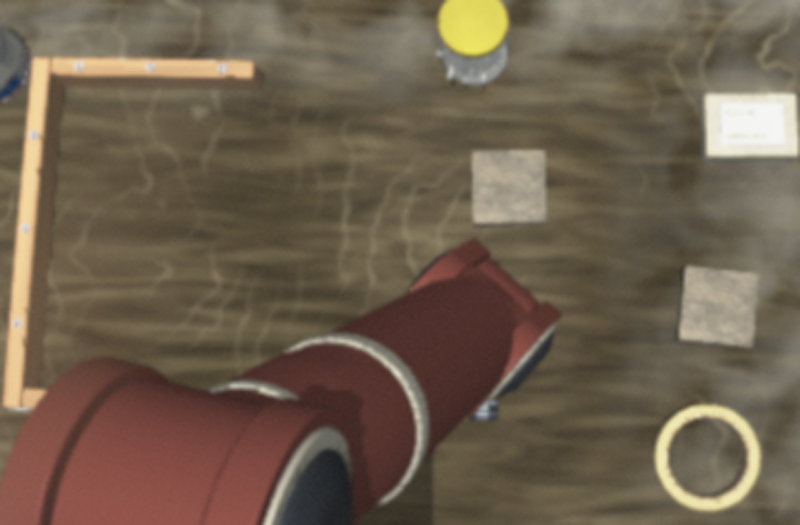

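The arm covers the thick offcut in the top view, and nothing else has moved. I'll check from the side camera.

```bash
python3 - <<'E'
from h import *
crop(get_image('side'),0,0,640,400,1.25,'pics/e.png')
E
```

```text
(no output)
```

View pics/e.png

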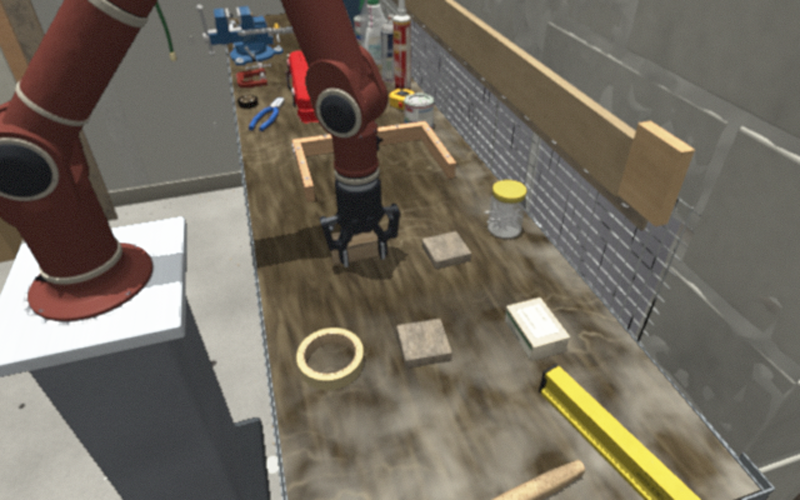

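The thick offcut now sits square against both fingers, around (365,245). I'll zoom in to see how it will clear the bay's near wall.

```bash
python3 - <<'E'
from h import *
crop(get_image('side'),230,130,350,220,6.6,'pics/f.png')
E
```

```text
(no output)
```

View pics/f.png

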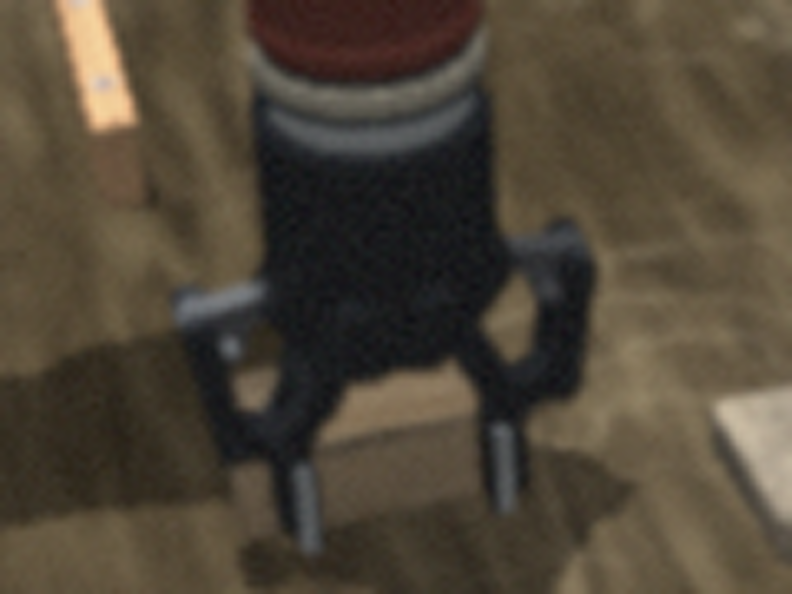

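The offcut's left end is near crop pixel (238,540). The left knuckle would pass low over the bay's near wall (end at (115,160)). I'll steer about 4 cm towards +x while pushing, by turning the pusher slightly and then back.

>>> apply_moves(steps=[1.3,0,0,0.05,0.3,1.3,0,0,0.05,0.3,1.3,0,0,0.05,0.3,1.3,0,0,0.05,0.3,1.3,0,0,0.05,0.3,1.3,0,0,0,0.3,1.3,0,0,0,0.3,1.3,0,0,0,0.3,1.3,0,0,0,0.3,1.3,0,0,0,0.3])

```text
clock: 7.8
tcp_pos: [0.4906, 0.0242, 0.0043]
orientation: [0.789, 0.614, -0.0, 0.0]
force: [-0.3, -0.7, 1.0]
width: 0.0596
finger_force: 0.5
```

>>> apply_moves(steps=[1.3,0,0,0,0.3,1.3,0,0,0,0.3,1.3,0,0,-0.05,0.3,1.3,0,0,-0.05,0.3,1.3,0,0,-0.05,0.3,1.3,0,0,-0.05,0.3,1.3,0,0,-0.05,0.3,0,0,0,0,0.3,0,0,0,0,0.3,0,0,0,0,0.3])

```text
clock: 9.05
tcp_pos: [0.5064, 0.112, 0.0044]
orientation: [0.707, 0.707, -0.0, 0.0]
force: [-0.1, -0.1, 0.6]
width: 0.0597
finger_force: 0.0
```

```bash
python3 - <<'E'
from h import *
crop(get_image('side'),220,70,380,190,5,'pics/g.png')
E
```

```text
(no output)
```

View pics/g.png

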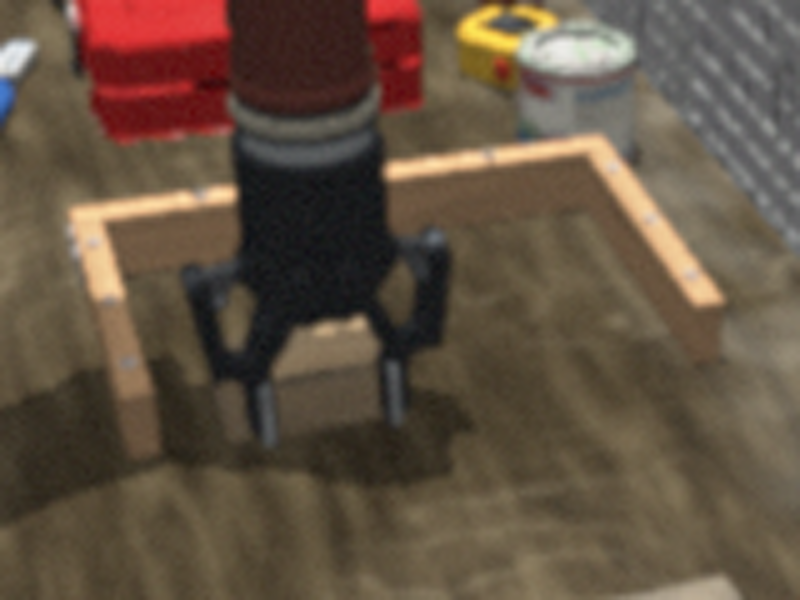

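The thick offcut is inside the walls, clear of the near wall at (140,440). I'll push it deeper, back off and lift.

>>> apply_moves(steps=[1.4,0,0,0,0.3,1.4,0,0,0,0.3,1.4,0,0,0,0.3,1.4,0,0,0,0.3,1.4,0,0,0,0.3,1.4,0,0,0,0.3,1.4,0,0,0,0.3,1.4,0,0,0,0.3,1.3,0,0,0,0.3,0,0,0,0,0.3])

```text
clock: 10.35
tcp_pos: [0.5059, 0.2399, 0.0041]
orientation: [0.706, 0.708, 0.0, -0.001]
force: [0.4, 1.0, 0.3]
width: 0.06
finger_force: 0.0
```

>>> apply_moves(steps=[-2,0,0,0,0.3,-3,0,0,0,0.3,-2,0,-4,0,0.5,0,0,-5,0,0.5,0,0,-5,0,0.5,-5.5,0,0,0,0.5,-5.5,0,0,0,0.5,-5.5,0,0,0,0.5,-5.5,0,0,0,0.5,-5.5,0,0,0,0.5])

```text
clock: 11.6
tcp_pos: [0.5049, -0.1112, 0.1444]
orientation: [0.708, 0.706, -0.0, -0.0]
force: [0.8, 0.7, -0.4]
width: 0.043
finger_force: 0.0
```

>>> apply_moves(steps=[-5,0.3,0,0,0.5,-5,0.3,0,0,0.5,-5,0,0,0,0.5,-5,0,0,0,0.5,-5,0,0,0,0.5,-4,0,0,0,0.5,0,0,4,0,0.5,0,0,4,0,0.5,0,0,3,0,0.5,0,0,1,0,0.5])

```text
clock: 12.85
tcp_pos: [0.5095, -0.3978, 0.0222]
orientation: [0.708, 0.706, -0.001, -0.002]
force: [0.7, -0.3, 0.4]
width: 0.0427
finger_force: 0.0
```

>>> apply_moves(steps=[0,0,1,0,0.5,0,0,0.7,0,0.5,0,0,0.3,0,0.5,1.2,0,0,0,0.5,1.2,0,0,0,0.5,1.2,0,0,0,0.5,1.4,0,0,0,0.5,1.4,0,0,0,0.5,1.4,0,0,0,0.5,1.4,0,0,0,0.5])

```text
clock: 14.1
tcp_pos: [0.5129, -0.3043, 0.0044]
orientation: [0.707, 0.708, -0.0, 0.0]
force: [-0.5, -1.4, 0.9]
width: 0.043
finger_force: 0.4
```

>>> apply_moves(steps=[1.5,0,0,0,0.5,1.5,0,0,0,0.5,1.5,0,0,0,0.5,1.5,0,0,0,0.5,1.5,0,0,0,0.5,1.5,0,0,0,0.5,1.5,0,0,0,0.5,1.5,0,0,0,0.5,1.5,0,0,0,0.5,1.5,0,0,0,0.5])

```text
clock: 15.35
tcp_pos: [0.5127, -0.1542, 0.0043]
orientation: [0.707, 0.707, -0.0, -0.0]
force: [0.3, -0.8, -0.3]
width: 0.043
finger_force: 0.2
```

>>> apply_moves(steps=[1.5,0,0,0,0.5,1.5,0,0,0,0.5,1.5,0,0,0,0.5,1.5,0,0,0,0.5,1.5,0,0,0,0.5,1.5,0,0,0,0.5,1.5,0,0,0,0.5,1.5,0,0,0,0.5,1.5,0,0,0,0.5,1.5,0,0,0,0.5])

```text
clock: 16.6
tcp_pos: [0.5125, -0.0043, 0.0043]
orientation: [0.707, 0.707, -0.0, -0.0]
force: [0.2, 0.5, -0.4]
width: 0.0426
finger_force: 0.2
```

>>> apply_moves(steps=[1.5,0,0,0,0.5,1.5,0,0,0,0.5,1.5,0,0,0,0.5,1.5,0,0,0,0.5,1.5,0,0,0,0.5,1.5,0,0,0,0.5,1.5,0,0,0,0.5,1.5,0,0,0,0.5,1.5,0,0,0,0.5,1.5,0,0,0,0.5])

```text
clock: 17.85
tcp_pos: [0.5124, 0.1457, 0.0043]
orientation: [0.707, 0.707, -0.0, 0.0]
force: [-0.4, -0.9, 0.6]
width: 0.0428
finger_force: 0.3
```

>>> apply_moves(steps=[0,0,0,0,0.5,-2,0,0,0,0.5,-3,0,0,0,0.5,-2,0,-4,0,0.5,0,0,-5,0,0.5,0,2,-5,0,0.5,-5,2,0,0,0.5,-5,2,0,0,0.5,-5,2,0,0,0.5,-5,2,0,0,0.5])

```text
clock: 19.1
tcp_pos: [0.6128, -0.1272, 0.1443]
orientation: [0.707, 0.707, -0.0, -0.0]
force: [0.4, 0.1, -0.4]
width: 0.0424
finger_force: 0.0
```

>>> apply_moves(steps=[-4,0.5,0,0,0.5,-3.5,0.3,0,0,0.5,0,0,4,0,0.5,0,0,4,0,0.5,0,0,3,0,0.5,0,0,1.5,0,0.5,0,0,1,0,0.5,0,0,0.5,0,0.5,0,0,0,0,0.5,0,0,0,0,0.5])

```text
clock: 20.35
tcp_pos: [0.6213, -0.2004, 0.0053]
orientation: [0.707, 0.708, 0.0, 0.001]
force: [0.7, -0.2, 0.8]
width: 0.0431
finger_force: 0.0
```

>>> apply_moves(steps=[1.2,0,0,0,0.5,1.2,0,0,0,0.5,1.2,0,0,0,0.5,1.5,0,0,0,0.5,1.5,0,0,0,0.5,1.5,0,0,0,0.5,1.5,0,0,0,0.5,1.5,0,0,0,0.5,1.5,0,0,0,0.5,1.5,0,0,0,0.5])

```text
clock: 21.6
tcp_pos: [0.6206, -0.0582, 0.0043]
orientation: [0.707, 0.707, -0.0, 0.0]
force: [1.8, -0.9, -0.4]
width: 0.0427
finger_force: 0.3
```

>>> apply_moves(steps=[1.5,0,0,0,0.5,1.5,0,0,0,0.5,1.5,0,0,0,0.5,1.5,0,0,0,0.5,1.5,0,0,0,0.5,1.5,0,0,0,0.5,1.5,0,0,0,0.5,1.5,0,0,0,0.5,1.5,0,0,0,0.5,1.5,0,0,0,0.5])

```text
clock: 22.85
tcp_pos: [0.6204, 0.0919, 0.0043]
orientation: [0.707, 0.707, -0.0, -0.0]
force: [0.4, -0.2, 0.8]
width: 0.0425
finger_force: 0.2
```

>>> apply_moves(steps=[1.5,0,0,0,0.5,1.5,0,0,0,0.5,1.5,0,0,0,0.5,1.5,0,0,0,0.5,1.2,0,0,0,0.5,0,0,0,0,0.5,-3,0,0,0,0.5,-4,0,0,0,0.5,-1,0,-5,0,0.5,0,0,-6,0,0.5])

```text
clock: 24.1
tcp_pos: [0.6194, 0.0797, 0.1145]
orientation: [0.708, 0.706, -0.002, -0.0]
force: [1.2, -0.2, 0.4]
width: 0.0431
finger_force: 0.0
```

>>> apply_moves(steps=[-5,-1,-3,0,0.5,-5,-1,0,0,0.5,-5,0,0,0,0.5,-5,0,0,0,0.5,-5,0,0,0,0.5,-5,0,0,0,0.5,-5,0,0,0,0.5,0,0,0,0,0.5,0,0,0,0,0.5,0,0,0,0,0.5])

```text
clock: 25.35
tcp_pos: [0.6013, -0.2651, 0.144]
orientation: [0.706, 0.708, 0.001, -0.001]
force: [0.5, 0.2, 0.3]
width: 0.0428
finger_force: 0.0
```

```bash
python3 - <<'E'
from h import *
crop(get_image('top'),110,80,430,300,2.5,'pics/i.png')
E
```

```text
(no output)
```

View pics/i.png

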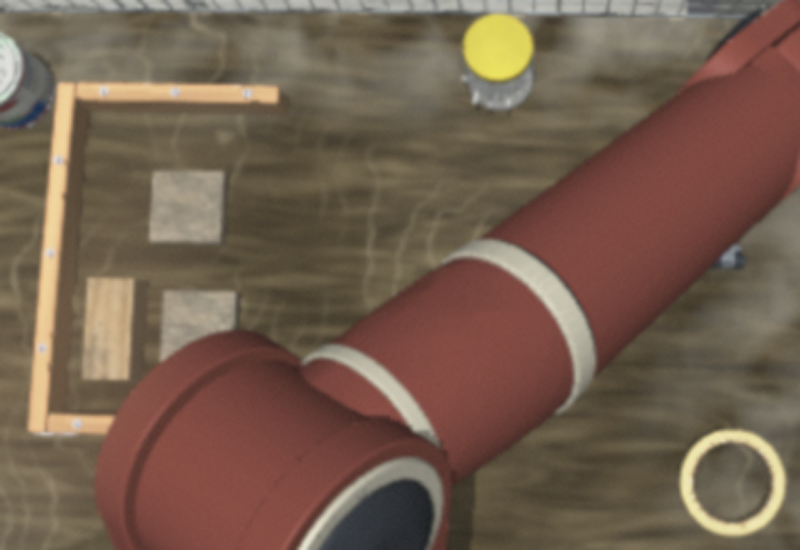

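All three offcuts lie flat inside the bay. Their front edges are at columns 225 and 238, well behind the front line, which runs from (278,95) to about (260,425). The jar and tape have not moved, and the arm is clear of everything.

```bash
python3 -c "
from bench import *
print(sign_off())"
```

```text
the job is handed in; nothing more can be done
None
```

All three offcuts were swept flat into the scrap bay behind its open front, the jar and tape show no shift (the arm hid the screw box in the last picture, but nothing went near it), and the job was handed in at about 25 s; sign-off gave no verdict.

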